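# Close up a sample carrier: lay the retaining bar, then hold the cover over its screw posts

### The arm

A 6-joint arm with a two-finger parallel gripper is mounted at the origin on the work surface. World frame = base frame: x ahead of the robot, y to its left, z up, the work surface at z = 0. Lengths are in mm, angles in rad, forces in N, time in s.
With the tool pointing down it reaches from about 275 to 825 mm from the base axis. Payload 4.9 kg.
Tool frame: the origin (TCP) lies midway between the tips of the shut fingers; the grasp point (between the pads) lies 19 mm behind it; z points along the fingers, y is the line along which they close (so a half turn about z gives the same grasp; the last joint's range is limited). The gripper opens to 85 mm and grips with 20 to 120 N. Pads are 22 mm wide; open, the fingers measure 114 mm over their backs; the gripper's body (76 mm by 85 mm) begins 54 mm behind the grasp point. The pads swing forward as they close: fully open they stand 13 mm farther back than shut.
Start: joints at [-1.408, 0.326, -0.193, 1.052, 0, 1.437], TCP at [160.866, -525.967, 231.281] pointing down, gripper open.
Joint ranges: [-2.65, 2.65], [-0.97, 1.79], [-1.3, 1.35], [-1.93, 2.1], [-1.47, 1.37], [-3.14, 3.14]. Speed limits (rad/s): [2.57, 2.57, 3.14, 3.14, 3.14, 3.14].

### API

Orientations are given as a rotation vector (axis times angle).
In Python, from bench import * gives the robot as it stands.
- The arm moves only by the shell command python3 -m crank 'ROWS' [FORCE]. ROWS is JSON, a list of rows, each a list of 3 entries, a list of its own where there are three numbers: the shift along the tool's x, y, z as a fraction of full scale, then the turn, a rotation vector about the tool's x, y, z as a fraction of full scale, then the finger opening in mm, from 0 to 85.4. A call has 1 to 20 rows; each row shifts and turns the commanded pose from where the row before left it, along the tool's axes as they then stand; what a row does not reach is not made up. Full scale, the value 1, is 0.02 m for a shift and pi/2 rad for a turn. A row lasts 1/12 s, in which the tool goes at most 41.7 mm and 7.16 degrees, less where a joint would pass 70% of its speed; a pose out of reach is approached as far as the arm can. A call with a number of a shift or a turn outside -1 to 1 is refused whole. A call with a gripper value outside its range is refused whole. The fingers move at their own pace and stop on an object; FORCE is the grip in N (left out, the last holds). Time passes only in rows, so rows that do not move let the fingers close. It gives the time, the measured TCP pose, the force, the opening and the grip force at its end, in the units of the state.
- observe(): the state, without advancing time (a new reading comes with each control period).
- camera(name): name is "side" or "top"; returns the picture (400x640x3 uint8, red, green, blue); there is no depth.
- camera_info(name): a dict with "mtx" (3x3 intrinsics, pixels), "k1" (the pictures are not rectified: a ray, as slopes to the right and down, at radius r is drawn at 1 + k1 r^2 times it, then the intrinsics apply), "pose" (4x4, takes a point from camera to world coordinates). Camera axes: x right, y down, z forward; pixel columns grow to the right and rows downward; lengths in mm; the calibration is good to about 2 mm. A picture is of the moment at which its call begins. camera_info takes no time and is no camera call.
- hand_in(): hands the job in; it is judged then, once.
The state is a dict: "time_s": time; "qpos": joint angles; "joint_velocities": joint speeds; "joint_torque": joint torques, N m; "tool_pos": TCP position; "orientation": TCP orientation; "force": force on the tool from outside, world axes, zero at the start; "wrist_torque": the same for the moment, N m; "width": finger opening in mm; "finger_force": force on a finger pad.
Only numpy, scipy, OpenCV 4.12 (cv2) and the standard library are available. Lean on these libraries where they do the work, as an engineer would, in place of code of your own. Each camera call takes 0.05 s, during which the arm holds its last target. There are 200 camera calls.

### The job

Lay the aluminium retaining bar over the row of vials, centred and flat across both blue forked supports of the white sample carrier, and let go of it. Then take the blue cover plate by its grip rail and hold it still and level about 15 mm above the carrier's four brass posts, with its four corner holes lined up over the threaded holes in the posts, so that a colleague can start the screws. Finish while still holding it there, gripped, clear of the posts and the bar, and leave the screwdriver, the screw jar and the spare vial where they are.

Things in the scene. Friction and masses are not known exactly. Their poses are not given: they have to be found in the camera images.
- carrier: White sample carrier, fixed to the bench. Base 190 x 130 x 10 mm (x, y, z); origin at the centre of its underside, on the bench; z up, x along its length. Along x stands a fixed row of four amber vials, caps' tops at z = 59 mm, in a rack 104 x 30 mm, 28 mm high. Four brass posts, 18 mm in diameter, at x = +-73, y = +-43 mm; tops at z = 98 mm with 8 mm threaded holes (dark spots).
- seat (a point): Where the centre of the laid bar's underside belongs, bar along the carrier's x: midway between the two blue supports, 62 mm above the bench. The supports stand at carrier x = +-66 mm, 16 mm thick along x, 46 mm wide; each has a flat seat at z = 62 mm between two cheeks 30 mm apart in y that reach z = 76 mm.
- thread0 (a point): Centre of the threaded hole in the top of the post at carrier x = -73, y = -43 mm (98 mm above the bench).
- thread1 (a point): Centre of the threaded hole in the top of the post at carrier x = 73, y = -43 mm (98 mm above the bench).
- thread2 (a point): Centre of the threaded hole in the top of the post at carrier x = 73, y = 43 mm (98 mm above the bench).
- thread3 (a point): Centre of the threaded hole in the top of the post at carrier x = -73, y = 43 mm (98 mm above the bench).
- bar: Loose aluminium retaining bar 156 x 22 x 20 mm (x, y, z) with an orange band near each end, 110 to 225 g, flat on the bench at the start. Origin at the centre of its underside, x along its length, z up. Both ends alike. Grip its middle from above across the 22 mm; when laid, there is free room for the fingers beside its middle, down to 28 mm above the bench.
- cover: Loose blue cover plate 176 x 116 x 5 mm (x, y, z), 230 to 465 g, flat on the bench at the start, with four 16 mm holes at x = +-73, y = +-43 mm. White grip rail on top along x over the middle: 84 mm long, 14 mm wide, 25 to 43 mm above the underside, on two black feet at x = +-35 mm. Origin at the centre of its underside, z up. Fits either way round (180 degrees).
- hole0 (a point): Centre of the cover plate's hole at plate x = -73, y = -43 mm, on its underside. Belongs over thread0, or, with the plate the other way round, over thread2.
- hole1 (a point): Centre of the cover plate's hole at plate x = 73, y = -43 mm, on its underside. Belongs over thread1, or, with the plate the other way round, over thread3.
- hole2 (a point): Centre of the cover plate's hole at plate x = 73, y = 43 mm, on its underside. Belongs over thread2, or, with the plate the other way round, over thread0.
- hole3 (a point): Centre of the cover plate's hole at plate x = -73, y = 43 mm, on its underside. Belongs over thread3, or, with the plate the other way round, over thread1.
- screwdriver: Bystander: screwdriver 170 mm long lying on the bench beyond the work. Leave alone.
- screw_jar: Bystander: clear jar with blue cap, 54 mm in diameter, 65 mm high. Origin under its centre. Leave alone.
- vial: Bystander: spare amber vial with white cap, 28 mm in diameter, 55 mm high, standing. Origin under its centre. Leave alone.
Not all that is in view belongs to the job. There is more than one size of the carrier; the one meant has the size given above. Of the things shaped like the bar, the aluminium one is meant.

How it is judged (in metres and radians):
On the way:
1. the bar lies across both supports, released (x of bar in the frame of carrier between -0.012 and 0.012 m and y of bar in the frame of carrier between -0.007 and 0.007 m and z of bar in the frame of carrier between 0.059 and 0.065 m and angle between bar's own z axis and vertical below 0.04 rad and angle between the x axis of bar and the x axis of carrier, either way round below 0.1 rad and contact force between bar and the fingers below 0.1 N and linear speed of bar below 0.02 m/s), for 0.2 s.
At the end, for the whole second after the job is handed in: Bar flat across both supports, released (centre within 12 mm lengthwise, 7 mm sideways, 3 mm in height; 0.1 rad). Cover held still by the gripper, level within 0.09 rad, underside 6 to 30 mm above the posts, touching neither carrier nor bar, all holes within 5 mm of the threads (all of step 1 and z of cover in the frame of carrier between 0.104 and 0.128 m and ((horizontal distance between hole0 and thread0 below 0.005 m and horizontal distance between hole1 and thread1 below 0.005 m and horizontal distance between hole2 and thread2 below 0.005 m and horizontal distance between hole3 and thread3 below 0.005 m) or (horizontal distance between hole0 and thread2 below 0.005 m and horizontal distance between hole1 and thread3 below 0.005 m and horizontal distance between hole2 and thread0 below 0.005 m and horizontal distance between hole3 and thread1 below 0.005 m)) and angle between cover's own z axis and vertical below 0.09 rad and linear speed of cover below 0.02 m/s and angular speed of cover below 0.2 rad/s and contact force between cover and the fingers above 1 N and contact force between cover and carrier below 0.1 N and contact force between cover and bar below 0.1 N); the arm keeps its last pose, push and grip.
It fails at once if the screwdriver is moved more than 20 mm (distance of screwdriver from where it was at the start of the episode above 0.02 m).
It fails at once if the screw jar is moved more than 20 mm (distance of screw_jar from where it was at the start of the episode above 0.02 m).
It fails at once if the vial is moved more than 20 mm (distance of vial from where it was at the start of the episode above 0.02 m).
It also fails if it takes over 72 s, if anything falls off the work surface, if the arm or the gripper's body presses on something with over 40 N, if the wrist force passes 120 N, or if a joint passes its speed limit or range.

## Working session

There is one attempt and no reset: what is moved stays moved. The work goes in short steps, Python scripts to look and compute and a shell command to move; the robot and the scene stay as the last step left them, time stands still between calls to the robot, and variables do not carry over. Pictures are saved under pics/ and viewed, at most 13 in all, crops included, and the job is handed in when it is done.

```bash
mkdir -p pics
python3 - <<'E'
from bench import *
import cv2
print(observe())
for n in("top","side"):
    cv2.imwrite(f"pics/{n}0.png",camera(n)[...,::-1]); i=camera_info(n); print(n,i)
E
ls
```

```text
{'time_s': 0.0, 'qpos': array([-1.40819379e+00,  3.26951159e-01, -1.93594324e-01,  1.05202567e+00,
       -5.61215201e-05,  1.43655547e+00]), 'joint_velocities': array([-0.00099436,  0.00093643, -0.00114608, -0.0013102 ,  0.00144901,
        0.00049263]), 'joint_torque': array([-8.82239619e-04, -4.43391323e+01,  2.62445247e+01,  1.53926405e-02,
       -9.17686816e-05, -1.76049490e-06]), 'tool_pos': array([ 160.75156953, -525.3553703 ,  230.49393279]), 'orientation': array([-3.10529870e+00, -4.64308213e-01,  1.27607796e-04]), 'force': array([-1.2377575 ,  0.23303754,  0.15970606]), 'wrist_torque': array([-0.0227661 , -0.01227804, -0.01840923]), 'finger_force': 0.0, 'width': 85.3858616614765}
top {'mtx': array([[400.8184185 ,   0.        , 315.04392258],
       [  0.        , 400.8184185 , 204.07710664],
       [  0.        ,   0.        ,   1.        ]]), 'k1': -0.04076212543213318, 'pose': array([[-2.35308991e-03, -9.92365590e-01,  1.23308554e-01,
         3.49415958e+02],
       [-9.99921471e-01,  8.17127578e-04, -1.25053436e-02,
         1.86988283e+01],
       [ 1.23091138e-02, -1.23328297e-01, -9.92289583e-01,
         1.33284342e+03],
       [ 0.00000000e+00,  0.00000000e+00,  0.00000000e+00,
         1.00000000e+00]])}
side {'mtx': array([[487.23641869,   0.        , 319.44404574],
       [  0.        , 487.23641869, 197.22189184],
       [  0.        ,   0.        ,   1.        ]]), 'k1': 0.03705172190381743, 'pose': array([[-9.86232984e-01, -1.17222142e-01,  1.16633920e-01,
         3.46145318e+02],
       [-1.65264802e-01,  7.22860260e-01, -6.70940079e-01,
         8.40007701e+02],
       [-5.66099234e-03, -6.80978718e-01, -7.32281325e-01,
         9.65147742e+02],
       [ 0.00000000e+00,  0.00000000e+00,  0.00000000e+00,
         1.00000000e+00]])}
pics
```

View pics/top0.png

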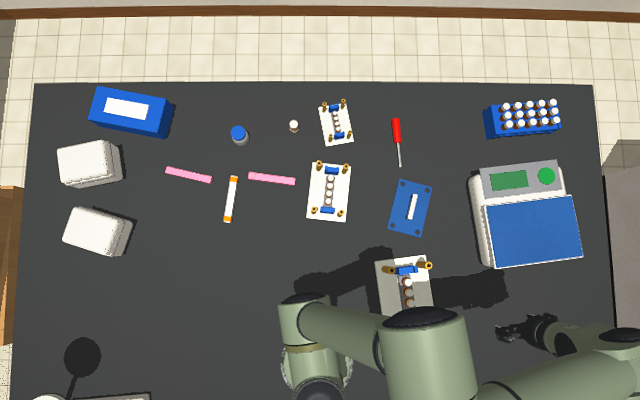

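View pics/side0.png

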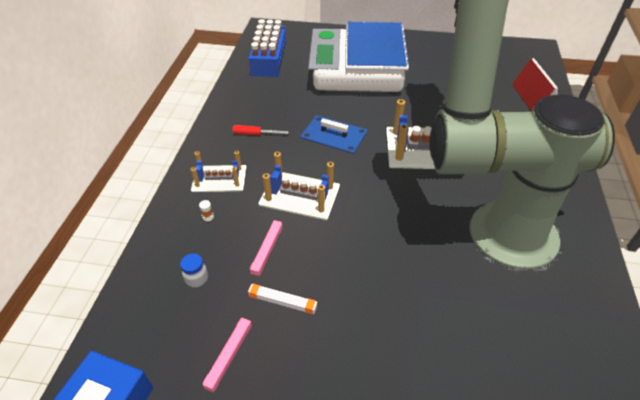

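Top view: candidates for the carrier are (336,122), which looks small, (329,191), and (405,285), which is near the arm and looks larger. Candidates for the bar are the aluminium one with orange bands at (231,199) and pink decoys at (188,175) and (271,179). Cover at (410,207), jar (239,134), vial (293,126), screwdriver (397,140). I'll measure the sizes next.

```bash
cat > h.py <<'E'
from bench import *
import numpy as np, cv2
def ray(n,uv):
    i=camera_info(n); d=np.array([i["k1"],0,0,0,0.]); P=i["pose"]
    p=cv2.undistortPoints(np.float64(uv).reshape(-1,1,2),i["mtx"],d)[:,0]
    return P[:3,3],np.c_[p,np.ones(len(p))]@P[:3,:3].T
def onplane(n,uv,z):
    o,r=ray(n,uv); return o+r*((z-o[2])/r[:,2])[:,None]
def proj(n,X):
    i=camera_info(n); T=np.linalg.inv(i["pose"])
    return cv2.projectPoints(np.float64(X).reshape(-1,1,3),cv2.Rodrigues(T[:3,:3])[0],T[:3,3],i["mtx"],np.array([i["k1"],0,0,0,0.]))[0][:,0]
def mask(im,c):
    h=cv2.cvtColor(im,cv2.COLOR_RGB2HSV); H,S,V=[h[...,k].astype(int) for k in range(3)]
    return {"white":(S<50)&(V>150),"blue":(H>100)&(H<125)&(S>120)&(V>50),"orange":(H<20)&(S>160)&(V>180),"brass":(H>8)&(H<28)&(S>110)&(V>60)}[c].astype(np.uint8)
def blobs(m,roi,amin=3):
    x0,y0,x1,y1=roi; k=np.zeros_like(m); k[y0:y1,x0:x1]=m[y0:y1,x0:x1]
    c,_=cv2.findContours(k,cv2.RETR_EXTERNAL,cv2.CHAIN_APPROX_NONE)
    n,l,s,ce=cv2.connectedComponentsWithStats(k)
    return [(s[j,4],ce[j],np.argwhere(l==j)[:,::-1]) for j in range(1,n) if s[j,4]>=amin]
def rect(n,pts,z):
    "min-area rectangle of pixels on plane z: centre, sizes, corners"
    r=cv2.minAreaRect(onplane(n,pts,z)[:,:2].astype(np.float32)); return np.round(r[0],1),np.round(r[1],1),round(r[2],1)
E
python3 - <<'E'
from h import *
im=camera("top"); w=mask(im,"white")
for nm,roi in dict(med=(300,155,360,228),small=(312,96,360,150)).items():
    p=np.vstack([b[2] for b in blobs(w,roi,8)]); print(nm,rect("top",p,10))
    for b in blobs(mask(im,"brass"),roi): print("  brass",b[0],b[1].round(1))
b=max(blobs(mask(im,"blue"),(380,170,440,240)),key=lambda b:b[0]); print("cover",rect("top",b[2],5),b[0])
for b in blobs(mask(im,"white"),(395,180,425,230)): print("rail",b[0],b[1],rect("top",b[2],43))
for b in blobs(mask(im,"orange"),(210,160,250,230)): print("band",b[0],b[1],onplane("top",b[1],20).round(1))
ws=(blobs(w|mask(im,"orange"),(210,165,248,230)))
for b in ws: print("bar",b[0],rect("top",b[2],18))
A=np.hstack([cv2.resize(im[y:y+100,x:x+100],None,fx=4,fy=4,interpolation=cv2.INTER_CUBIC) for x,y in((280,145),(360,160))])
cv2.imwrite("pics/crop.png",A[...,::-1])
E
```

```text
med (array([556.6, -42.6]), array([132.2, 192.1]), 83.5)
  brass 44 [318.5 164.7]
  brass 46 [344.9 167.9]
  brass 5 [330. 181.]
  brass 4 [328.5 188.8]
  brass 3 [327. 204.]
  brass 32 [313.6 209.7]
  brass 31 [340.1 213. ]
small (array([790.3, -68.7]), array([142.5,  98.1]), 10.7)
  brass 34 [342.4 102.7]
  brass 33 [323.9 105.8]
  brass 3 [334. 115.]
  brass 3 [335.3 125.7]
  brass 3 [337. 131.]
  brass 25 [348.8 134. ]
  brass 22 [330.  137.5]
cover (array([ 502.9, -314.1]), array([116.8, 177.5]), 74.7) 1589
rail 123 [412.2601626  206.04878049] (array([ 502.4, -314.1]), array([15.8, 85. ]), 74.2)
band 4 [230.  178.5] [[598.5 284.8  20. ]]
band 9 [235.         179.88888889] [[593.8 268.   20. ]]
band 4 [223.75 217.5 ] [[468.4 302.2  20. ]]
band 5 [230. 219.] [[463.4 281.5  20. ]]
bar 4 (array([598.9, 285.2]), array([10.2,  0. ]), 1.4)
bar 262 (array([532.1, 283.5]), array([ 24.3, 141.5]), 82.2)
bar 5 (array([463.6, 281.9]), array([13.2,  0. ]), 1.3)
bar 6 (array([455.4, 293.2]), array([9.9, 3.3]), 90.0)
```

View pics/crop.png

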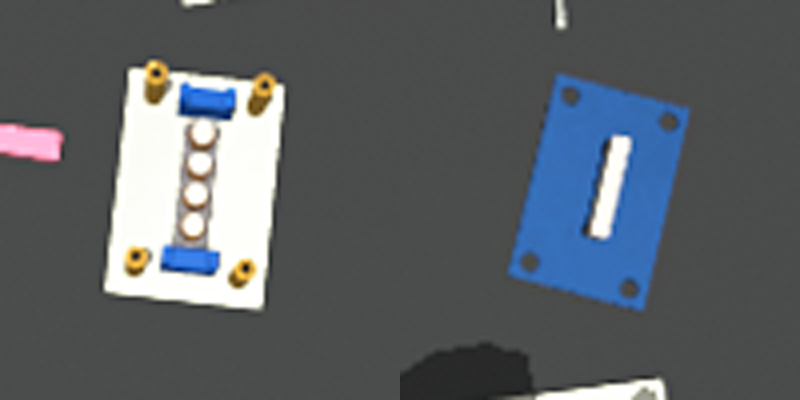

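The crop confirms the middle carrier at (329,191), measured 192×132 mm as specified. Its centre is (556.6,-42.6) with x axis at -6.5°. The cover measures 177×117 mm at (502.6,-314), at -15.5°. The bar is at about (531.5,284), at -7.5°. Joint 6's range means I have to turn the tool first: -155° about tool z, then travel.

```bash
T='[0,0,0],[0,0,-0.0784],85'; python3 -m crank '[[[0,0,0],[0,0,-0.0784],85],[[0,0,0],[0,0,-0.0784],85],[[0,0,0],[0,0,-0.0784],85],[[0,0,0],[0,0,-0.0784],85],[[0,0,0],[0,0,-0.0784],85],[[0,0,0],[0,0,-0.0784],85],[[0,0,0],[0,0,-0.0784],85],[[0,0,0],[0,0,-0.0784],85],[[0,0,0],[0,0,-0.0784],85],[[0,0,0],[0,0,-0.0784],85],[[0,0,0],[0,0,-0.0784],85],[[0,0,0],[0,0,-0.0784],85],[[0,0,0],[0,0,-0.0784],85],[[0,0,0],[0,0,-0.0784],85],[[0,0,0],[0,0,-0.0784],85],[[0,0,0],[0,0,-0.0784],85],[[0,0,0],[0,0,-0.0784],85],[[0,0,0],[0,0,-0.0784],85],[[0,0,0],[0,0,-0.0784],85],[[0,0,0],[0,0,-0.0784],85]]'
python3 -m crank '[[[0,0,0],[0,0,-0.0784],85],[[0,0,0],[0,0,-0.0784],85],[[0,0,0],[0,0,0],85],[[-0.3,1,0],[0,0,0],85],[[-0.3,1,0],[0,0,0],85],[[-0.3,1,0],[0,0,0],85],[[-0.3,1,0],[0,0,0],85],[[-0.3,1,0],[0,0,0],85],[[-0.3,1,0],[0,0,0],85],[[-0.3,1,0],[0,0,0],85]]'
cat >> h.py <<'E'
from scipy.spatial.transform import Rotation as R
def togo(xyz,yaw=None):
    "tool-frame shift (units of 20mm) to world xyz; turn about tool z (units) so tool x is at yaw deg"
    s=observe(); M=R.from_rotvec(s["orientation"]).as_matrix(); d=np.array(xyz)-s["tool_pos"]
    a=np.degrees(np.arctan2(M[1,0],M[0,0]))
    print("t",round(s["time_s"],2),"tcp",s["tool_pos"].round(1),"yaw",round(a,2),"tilt",M[2,:2].round(3),"w",round(s["width"],1),"F",s["force"].round(1),round(s["finger_force"],1),"q6",s["qpos"].round(2))
    print("shift",(M.T@d/20).round(3), "turn z", None if yaw is None else round(-((yaw-a+180)%360-180)/90,4))
E
python3 -c "
from h import *
togo([531.5,284,230],172.5)"
```

```text
time_s: 1.82
tool_pos: [160.8, -525.7, 230.9]
orientation: [-0.587, -3.086, -0.001]
force: [-0.3, -0.7, 0.3]
width: 85.0
finger_force: 0.0
time_s: 2.65
tool_pos: [221.6, -391.9, 231.1]
orientation: [-0.219, -3.134, -0.0]
force: [0.1, 0.4, 0.6]
width: 85.2
finger_force: 0.0
t 2.65 tcp [ 221.6 -391.9  231.1] yaw 172.02 tilt [0. 0.] w 85.2 F [0.1 0.4 0.6] 0.0 q6 [-1.22  0.14 -0.44  0.99  0.   -1.08]
shift [-10.652  35.616   0.065] turn z -0.0053
```

```bash
python3 -m crank '[[[-0.3,1,0],[0,0,-0.005],85],[[-0.3,1,0],[0,0,0],85],[[-0.3,1,0],[0,0,0],85],[[-0.3,1,0],[0,0,0],85],[[-0.3,1,0],[0,0,0],85],[[-0.3,1,0],[0,0,0],85],[[-0.3,1,0],[0,0,0],85],[[-0.3,1,0],[0,0,0],85],[[-0.3,1,0],[0,0,0],85],[[-0.3,1,0],[0,0,0],85],[[-0.3,1,0],[0,0,0],85],[[-0.3,1,0],[0,0,0],85],[[-0.3,1,0],[0,0,0],85],[[-0.3,1,0],[0,0,0],85],[[-0.3,1,0],[0,0,0],85],[[-0.3,1,0],[0,0,0],85],[[-0.3,1,0],[0,0,0],85],[[-0.3,1,0],[0,0,0],85],[[-0.3,1,0],[0,0,0],85],[[-0.3,1,0],[0,0,0],85]]'
python3 -m crank '[[[-0.3,1,0],[0,0,0],85],[[-0.3,1,0],[0,0,0],85],[[-0.3,1,0],[0,0,0],85],[[-0.3,1,0],[0,0,0],85],[[-0.3,1,0],[0,0,0],85],[[-0.3,1,0],[0,0,0],85],[[-0.3,1,0],[0,0,0],85],[[-0.3,1,0],[0,0,0],85],[[-0.3,1,0],[0,0,0],85],[[-0.3,1,0],[0,0,0],85],[[-0.3,1,0],[0,0,0],85],[[-0.3,1,0],[0,0,0],85],[[-0.3,1,0],[0,0,0],85],[[-0.3,1,0],[0,0,0],85],[[-0.3,1,0],[0,0,0],85],[[0,0,0],[0,0,0],85]]'
python3 - <<'E'
from h import *
togo([531.5,284,230],172.5)
cv2.imwrite("pics/s1.png",camera("side")[150:400,150:450,::-1].repeat(2,0).repeat(2,1))
# cover/carrier cross-check in side view
im=camera("top")
w=np.vstack([b[2] for b in blobs(mask(im,"white"),(300,155,360,228),8)]); print(rect("top",w,10))
b=max(blobs(mask(im,"blue"),(380,170,440,240)),key=lambda b:b[0]); print(rect("top",b[2],5))
E
```

```text
time_s: 4.32
tool_pos: [391.7, -10.5, 231.3]
orientation: [0.206, 3.135, -0.0]
force: [0.5, 1.1, 0.2]
width: 85.1
finger_force: 0.0
time_s: 5.65
tool_pos: [520.0, 277.5, 230.8]
orientation: [0.201, 3.135, 0.002]
force: [-0.1, -0.2, -1.3]
width: 84.8
finger_force: 0.0
t 5.65 tcp [520.  277.5 230.8] yaw 172.65 tilt [-0.001  0.002] w 84.8 F [-0.1 -0.2 -1.3] 0.0 q6 [ 0.36  0.4  -0.09  1.08  0.    0.49]
shift [-0.527  0.396  0.04 ] turn z 0.0017
(array([556.6, -42.6]), array([132.2, 192.1]), 83.5)
(array([ 502.9, -314.1]), array([116.8, 177.5]), 74.7)
```

View pics/s1.png

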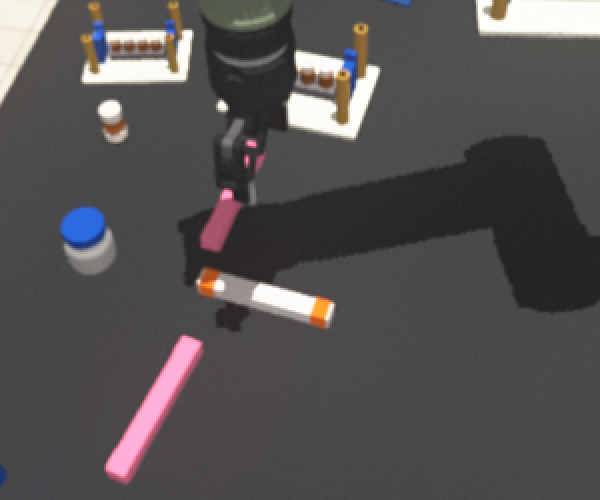

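Side view: the bar lies clear at about (283,298) in full-image pixels, with bands at (254,291) and (311,306). The gripper is above and behind it, and nothing is near the bar's middle. I'll cross-check with the side view, then descend.

```bash
python3 - <<'E'
from h import *
im=camera("side")
for b in blobs(mask(im,"orange"),(240,275,325,325)): print(b[0],b[1].round(1),onplane("side",b[1],14).round(1))
b=np.vstack([b[2] for b in blobs(mask(im,"white")|mask(im,"orange"),(240,275,325,325))]); print(rect("side",b,14))
togo([531.5,284,60],172.5)
E
python3 -m crank '[[[-0.53,0.4,1],[0,0,0],85],[[0,0,1],[0,0,0],85],[[0,0,1],[0,0,0],85],[[0,0,1],[0,0,0],85],[[0,0,1],[0,0,0],85],[[0,0,1],[0,0,0],85],[[0,0,1],[0,0,0],85],[[0,0,0.5],[0,0,0],85],[[0,0,0],[0,0,0],85]]'
python3 - <<'E'
from h import *
togo([531.5,284,4],172.5)
cv2.imwrite("pics/s2.png",camera("side")[230:350,200:360,::-1].repeat(4,0).repeat(4,1))
E
```

```text
39 [253.3 292.5] [[596.4 281.6  14. ]]
82 [309.6 305.3] [[465.3 293.3  14. ]]
(array([530.3, 284.7]), array([ 32.1, 159.6]), 82.4)
t 5.8 tcp [518.4 274.3 230.8] yaw 172.6 tilt [ 0.001 -0.001] w 84.7 F [ 0.6 -0.   0.4] 0.0 q6 [ 0.36  0.4  -0.09  1.08 -0.    0.49]
shift [-0.594  0.572  8.539] turn z 0.0011
time_s: 6.55
tool_pos: [528.4, 279.6, 79.0]
orientation: [-0.203, -3.131, 0.003]
force: [-0.1, -0.2, -0.7]
width: 85.0
finger_force: 0.0
t 6.55 tcp [528.4 279.6  79. ] yaw 172.58 tilt [ 0.004 -0.002] w 85.0 F [-0.1 -0.2 -0.7] 0.0 q6 [ 0.36  0.55 -0.26  0.77 -0.    0.49]
shift [-0.141  0.247  3.75 ] turn z 0.0009
```

View pics/s2.png

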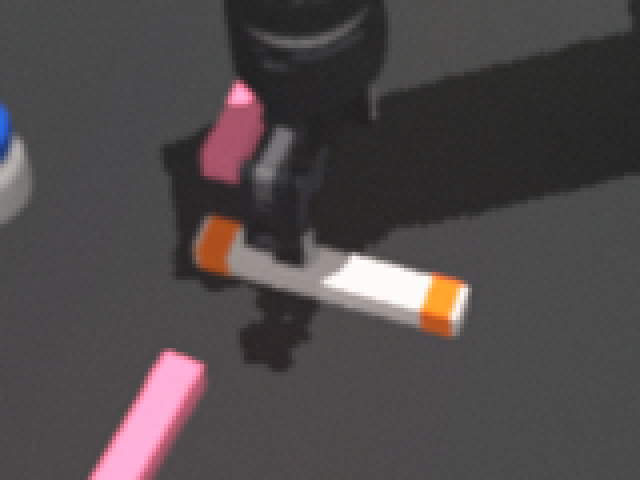

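The bar is between the fingers, and the side-view estimate (530.8,285) agrees. Descend and grip.

```bash
python3 -m crank '[[[-0.1,0.2,0.9],[0,0,0],85],[[0,0,0.9],[0,0,0],85],[[0,0,0.9],[0,0,0],85],[[0,0,0.7],[0,0,0],85],[[0,0,0.2],[0,0,0],85],[[0,0,0],[0,0,0],85],[[0,0,0],[0,0,0],85]]' 60
python3 -c "
from h import *
togo([531.,284.5,3],172.4)"
```

```text
time_s: 7.18
tool_pos: [533.9, 285.1, 10.6]
orientation: [0.201, 3.134, 0.001]
force: [-0.1, -0.4, 0.3]
width: 84.7
finger_force: 0.0
t 7.18 tcp [533.9 285.1  10.6] yaw 172.67 tilt [-0.001  0.001] w 84.7 F [-0.1 -0.4  0.3] 0.0 q6 [ 0.37  0.65 -0.3   0.63  0.    0.5 ]
shift [ 0.138 -0.05   0.381] turn z 0.003
```

```bash
python3 -m crank '[[[0.1,0,0.35],[0,0,0],85],[[0,0,0],[0,0,0],50],[[0,0,0],[0,0,0],20],[[0,0,0],[0,0,0],10],[[0,0,0],[0,0,0],10],[[0,0,0],[0,0,0],10],[[0,0,0],[0,0,0],10],[[0,0,0],[0,0,0],10],[[0,0,0],[0,0,0],10],[[0,0,0],[0,0,0],10],[[0,0,0],[0,0,0],10],[[0,0,0],[0,0,0],10]]' 60
python3 -c "
from h import *
togo([531.,284.5,3],172.4)"
```

```text
time_s: 8.18
tool_pos: [531.4, 285.3, 2.7]
orientation: [0.2, 3.134, 0.001]
force: [-0.5, -0.4, 5.4]
width: 20.2
finger_force: 59.5
t 8.18 tcp [531.4 285.3   2.7] yaw 172.69 tilt [-0.001  0.   ] w 20.2 F [-0.5 -0.4  5.4] 59.5 q6 [ 0.37  0.65 -0.31  0.61  0.    0.5 ]
shift [ 0.014 -0.043 -0.013] turn z 0.0032
```

```bash
python3 -m crank '[[[0,0,-0.3],[0,0,0],10],[[0,0,-0.7],[0,0,0],10],[[0,0,-1],[0,0,0],10],[[0,0,-1],[0,0,0],10],[[0,0,-1],[0,0,0],10],[[0,0,-1],[0,0,0],10],[[0,0,-1],[0,0,0],10],[[0,0,-1],[0,0,0],10],[[0,0,-0.7],[0,0,0],10],[[0,0,-0.3],[0,0,0],10],[[0,0,0],[0,0,0],10]]'
python3 - <<'E'
from h import *
togo([556.6,-42.6,160],173.5)
im=camera("side"); cv2.imwrite("pics/s3.png",im[130:330,180:400,::-1].repeat(3,0).repeat(3,1))
E
```

```text
time_s: 9.1
tool_pos: [531.5, 285.4, 163.5]
orientation: [0.2, 3.133, 0.001]
force: [1.2, 0.6, -1.7]
width: 20.6
finger_force: 58.8
t 9.1 tcp [531.5 285.4 163.5] yaw 172.69 tilt [-0.002  0.001] w 20.6 F [ 1.2  0.6 -1.7] 58.8 q6 [ 0.37  0.47 -0.15  0.95 -0.    0.5 ]
shift [ -3.33  -16.105   0.166] turn z -0.009
```

View pics/s3.png

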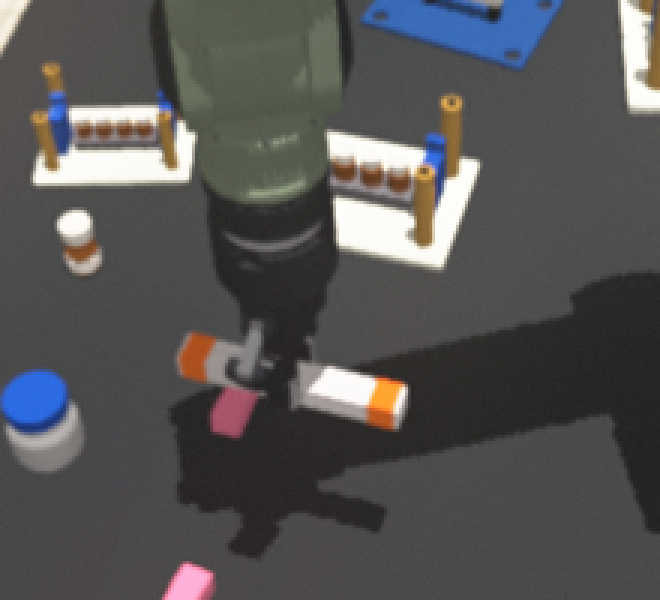

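The bar is held level, with bands at side pixels (245,248) and (310,263). Carry it over the carrier.

```bash
python3 -m crank '[[[-0.1,-0.5,0],[0,0,-0.009],10],[[-0.2,-0.95,0],[0,0,0],10],[[-0.2,-0.95,0],[0,0,0],10],[[-0.2,-0.95,0],[0,0,0],10],[[-0.2,-0.95,0],[0,0,0],10],[[-0.2,-0.95,0],[0,0,0],10],[[-0.2,-0.95,0],[0,0,0],10],[[-0.2,-0.95,0],[0,0,0],10],[[-0.2,-0.95,0],[0,0,0],10],[[-0.2,-0.95,0],[0,0,0],10],[[-0.2,-0.95,0],[0,0,0],10],[[-0.2,-0.95,0],[0,0,0],10],[[-0.2,-0.95,0],[0,0,0],10],[[-0.2,-0.95,0],[0,0,0],10],[[-0.2,-0.95,0],[0,0,0],10],[[-0.2,-0.95,0],[0,0,0],10],[[-0.2,-0.95,0],[0,0,0],10],[[-0.1,-0.6,0],[0,0,0],10],[[0,0,0],[0,0,0],10],[[0,0,0],[0,0,0],10]]'
python3 - <<'E'
from h import *
togo([556.6,-42.6,90],173.5)
a=camera("side")[110:230,230:370].repeat(4,0).repeat(4,1)
b=camera("top")[150:240,290:370].repeat(4,0).repeat(4,1)[:480]
A=np.zeros((480,880,3),np.uint8);A[:,:560]=a;A[:360,560:]=b[:,:320]
cv2.imwrite("pics/s4.png",cv2.resize(A[...,::-1],(800,436)))
im=camera("side")
for b in blobs(mask(im,"orange"),(230,110,370,230)): print(b[0],b[1].round(1))
E
```

```text
time_s: 10.82
tool_pos: [560.7, -46.6, 161.2]
orientation: [-0.18, -3.134, -0.002]
force: [-0.3, -0.0, -2.4]
width: 20.6
finger_force: 58.9
t 10.82 tcp [560.7 -46.6 161.2] yaw 173.43 tilt [0.002 0.001] w 20.6 F [-0.3 -0.  -2.4] 58.9 q6 [-0.21  0.41 -0.26  0.9   0.   -0.1 ]
shift [0.22  0.17  3.561] turn z -0.0008
185 [246.  128.7]
10 [265.6 177.1]
8 [321.2 188.2]
```

View pics/s4.png

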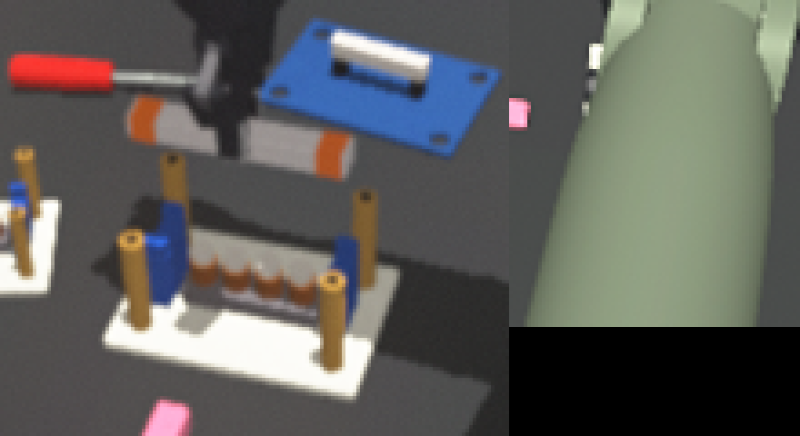

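Side view of the bar above the carrier: bar centre near (296,148). Post tops are at (277.3,153.5), (330.4,164.2), (266.0,175.7) and (321.6,187.0). I'll check the carrier centre against the side rays and compare the bar's projection with the predicted one.

Run:
```python
from h import *
X=onplane("side",[(277.3,153.5),(330.4,164.2),(266.0,175.7),(321.6,187.0)],98)
print(X.round(1),X.mean(0).round(1),[np.linalg.norm(X[a]-X[b]).round(1) for a,b in((0,1),(0,2),(2,3),(1,3))])
t=[(317.8,160.8),(346.2,164.0),(313.8,209.3),(340.8,212.3)] # top picture hole spots from crop
t=[(280+x/4,145+y/4) for x,y in((156,72),(264,85),(137,256),(245,268))]
Y=onplane("top",t,98); print(Y.round(1),Y.mean(0).round(1))
d=Y[0]+Y[1]-Y[2]-Y[3]; print(np.degrees(np.arctan2(d[1],d[0])))
d=X[0]+X[2]-X[1]-X[3]; print(np.degrees(np.arctan2(d[1],d[0])))
print("tcp in side now",proj("side",[observe()["tool_pos"]+[0,0,9]]))
togo([557,-42.6,90],173.5)
```

```text
[[620.8 -92.8  98. ]
 [475.5 -74.4  98. ]
 [630.3  -6.3  98. ]
 [484.7  10.5  98. ]] [552.8 -40.7  98. ] [np.float64(146.4), np.float64(87.0), np.float64(146.6), np.float64(85.4)]
[[633.1  -9.6  98. ]
 [622.7 -94.6  98. ]
 [487.5   5.6  98. ]
 [478.  -78.1  98. ]] [555.3 -44.1  98. ]
-6.242863056364957
-6.905832872014857
tcp in side now [[294.63840854 146.73439106]]
t 10.97 tcp [561.  -45.5 161.9] yaw 173.56 tilt [0.001 0.001] w 20.7 F [ 1.   0.7 -1.8] 58.9 q6 [-0.21  0.41 -0.26  0.9   0.   -0.1 ]
shift [0.213 0.118 3.593] turn z 0.0007
```

```bash
python3 -m crank '[[[0.13,0.05,0.5],[0,0,0],10],[[0.12,0.05,0.8],[0,0,0],10],[[0,0,0.8],[0,0,0],10],[[0,0,0.8],[0,0,0],10],[[0,0,0.6],[0,0,0],10],[[0,0,0.35],[0,0,0],10],[[0,0,0],[0,0,0],10],[[0,0,0],[0,0,0],10],[[0,0,0],[0,0,0],10]]'
python3 - <<'E'
from h import *
togo([556,-43,65],173.5)
a=camera("side")[120:220,240:360]
cv2.imwrite("pics/s5.png",cv2.resize(a,None,fx=6,fy=6,interpolation=cv2.INTER_CUBIC)[...,::-1])
togo([556,-43,65],173.5)
E
```

```text
time_s: 11.72
tool_pos: [557.4, -43.7, 86.1]
orientation: [0.177, 3.135, -0.0]
force: [-0.3, 0.4, -1.6]
width: 21.0
finger_force: 58.9
t 11.72 tcp [557.4 -43.7  86.1] yaw 173.53 tilt [-0.001 -0.   ] w 21.0 F [-0.3  0.4 -1.6] 58.9 q6 [-0.21  0.48 -0.36  0.73  0.   -0.1 ]
shift [0.075 0.028 1.054] turn z 0.0003
t 11.77 tcp [557.5 -43.9  86.3] yaw 173.51 tilt [-0.002 -0.   ] w 20.7 F [-0.3  0.4 -1.2] 58.9 q6 [-0.21  0.48 -0.36  0.73  0.   -0.1 ]
shift [0.083 0.035 1.063] turn z 0.0002
```

View pics/s5.png

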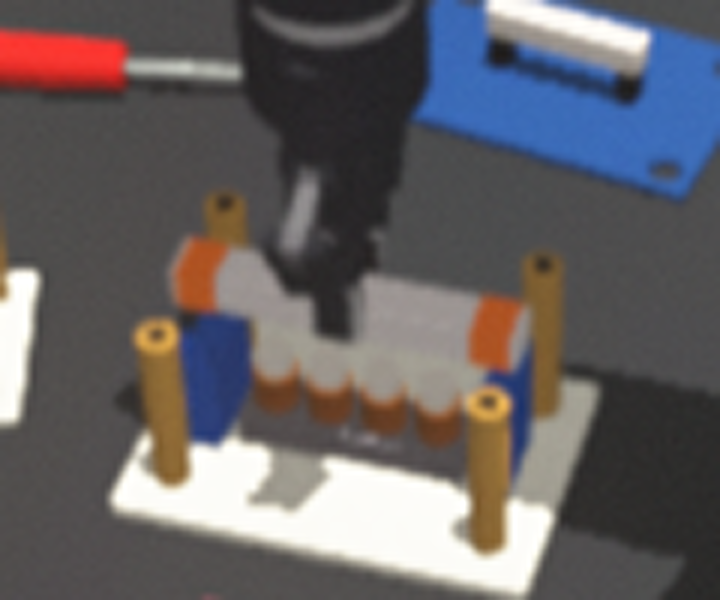

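Run:
```python
from h import *
f=lambda p:np.array(p)/6+[240,120]
P=onplane("side",f([(225,203),(156,334),(543,263),(487,402)]),98);print(P.round(1),P.mean(0))
im=camera("side")[120:220,240:360]; b=blobs(mask(im,"orange"),(0,0,120,100)); 
h=cv2.cvtColor(im,cv2.COLOR_RGB2HSV); m=((h[...,0]<13)&(h[...,1]>180)&(h[...,2]>120)).astype(np.uint8)
bb=[b for b in blobs(m,(25,35,92,65),20)]
for b in bb: print(b[0],b[1]*6, rect("side",b[2]+[240,120],93.5))
B=onplane("side",f([(202,274),(497,331)]),93.5);print(B,B.mean(0),np.degrees(np.arctan2(*(B[0]-B[1])[1::-1])))
```

```text
[[619.9 -91.6  98. ]
 [630.4  -6.4  98. ]
 [475.5 -75.8  98. ]
 [485.8  10.7  98. ]] [552.88849469 -40.76692349  98.        ]
53 [196.18867925 270.        ] (array([624.6, -52.5]), array([14.3, 38.8]), 3.2)
52 [489.80769231 328.96153846] (array([492.6, -36.4]), array([36.3, 13.8]), 89.2)
[[620.99513456 -50.07602573  93.5       ]
 [489.13800647 -35.75298771  93.5       ]] [555.06657052 -42.91450672  93.5       ] -6.1994717511908135
```

```bash
python3 -m crank '[[[0.14,0.09,0],[0,0,0],10],[[0,0,0.35],[0,0,0],10],[[0,0,0.35],[0,0,0],10],[[0,0,0.2],[0,0,0],10],[[0,0,0],[0,0,0],10],[[0,0,0],[0,0,0],10],[[0,0,0],[0,0,0],10]]'
python3 - <<'E'
from h import *
togo([555,-41.5,65],173.5)
E
```

```text
time_s: 12.4
tool_pos: [554.2, -41.9, 67.1]
orientation: [-0.178, -3.136, -0.0]
force: [-0.5, 0.0, -2.7]
width: 20.2
finger_force: 58.9
t 12.4 tcp [554.2 -41.9  67.1] yaw 173.49 tilt [0. 0.] w 20.2 F [-0.5  0.  -2.7] 58.9 q6 [-0.21  0.5  -0.39  0.68  0.   -0.09]
shift [-0.04   0.022  0.107] turn z -0.0001
```

```bash
python3 -m crank '[[[0,0,0.08],[0,0,0],10],[[0,0,0.04],[0,0,0],10],[[0,0,0],[0,0,0],10],[[0,0,0],[0,0,0],10]]'
python3 -m crank '[[[0,0,0],[0,0,0],26],[[0,0,0],[0,0,0],30],[[0,0,0],[0,0,0],36],[[0,0,0],[0,0,0],44],[[0,0,0],[0,0,0],55],[[0,0,0],[0,0,0],60],[[0,0,0],[0,0,0],60],[[0,0,0],[0,0,0],60]]'
```

```text
time_s: 12.73
tool_pos: [554.1, -41.8, 64.9]
orientation: [-0.178, -3.136, -0.0]
force: [1.2, -0.9, -3.4]
width: 20.4
finger_force: 58.9
time_s: 13.4
tool_pos: [554.2, -41.8, 64.9]
orientation: [0.178, 3.137, 0.0]
force: [-0.4, -0.4, -0.1]
width: 59.9
finger_force: 0.0
```

Released. Raise and retreat towards the cover, then check the bar.

```bash
python3 -m crank '[[[0,0,-0.5],[0,0,0],60],[[0,0,-1],[0,0,0],60],[[0,0,-1],[0,0,0],60],[[0,0,-1],[0,0,0],60],[[0,0,-1],[0,0,0],60],[[0,0,-1],[0,0,0],60],[[0,0,-1],[0,0,0],60],[[0,0,-1],[0,0,0],60],[[0,0,0],[0,0,0],60]]'
python3 - <<'E'
from h import *
togo([502.6,-314,210],164.4)
E
```

```text
time_s: 14.15
tool_pos: [556.5, -42.3, 219.9]
orientation: [0.178, 3.129, -0.002]
force: [0.9, -0.3, 0.3]
width: 60.0
finger_force: 0.0
t 14.15 tcp [556.5 -42.3 219.9] yaw 173.5 tilt [-0.007 -0.001] w 60.0 F [ 0.9 -0.3  0.3] 0.0 q6 [-0.21  0.34 -0.2   1.02  0.   -0.09]
shift [  1.141 -13.804   0.494] turn z 0.1011
```

```bash
python3 -m crank '[[[0.1,-0.5,0],[0,0,0],60],[[0.08,-1,0],[0,0,0],60],[[0.08,-1,0],[0,0,0],60],[[0.08,-1,0],[0,0,0],60],[[0.08,-1,0],[0,0,0],60],[[0.08,-1,0],[0,0,0],60],[[0.08,-1,0],[0,0,0],60],[[0.08,-1,0],[0,0,0],60],[[0.08,-1,0],[0,0,0],60],[[0.08,-1,0],[0,0,0],60],[[0.08,-1,0],[0,0,0],60],[[0.08,-1,0],[0,0,0],60],[[0.08,-1,0],[0,0,0],60],[[0.08,-1,0],[0,0,0],60],[[0,-0.3,0],[0,0,0.05],60],[[0,0,0],[0,0,0.05],60],[[0,0,0],[0,0,0],60]]'
python3 - <<'E'
from h import *
togo([502.6,-314,120],164.4)
T=camera("top"); S=camera("side")
a=cv2.resize(T[150:230,300:350],None,fx=6,fy=6,interpolation=cv2.INTER_CUBIC); b=cv2.resize(S[110:220,250:370],None,fx=4,fy=4,interpolation=cv2.INTER_CUBIC)
A=np.zeros((480,780,3),np.uint8);A[:,:300]=a;A[:440,300:]=b
cv2.imwrite("pics/s6.png",A[...,::-1])
# rail from side: white blob
for q in blobs(mask(S,"white"),(300,100,370,155),30): print(q[0],q[1].round(1),rect("side",q[2],40))
E
```

```text
time_s: 15.57
tool_pos: [498.8, -314.2, 213.5]
orientation: [-0.428, -3.11, -0.002]
force: [-0.4, -0.1, 0.5]
width: 59.8
finger_force: 0.0
t 15.57 tcp [ 498.8 -314.2  213.5] yaw 164.33 tilt [0.002 0.001] w 59.8 F [-0.4 -0.1  0.5] 0.0 q6 [-0.69  0.41 -0.11  1.05 -0.   -0.41]
shift [-0.192  0.055  4.673] turn z -0.0008
98 [334.5 125. ] (array([ 500.3, -307.6]), array([22. , 78.7]), 79.5)
```

View pics/s6.png

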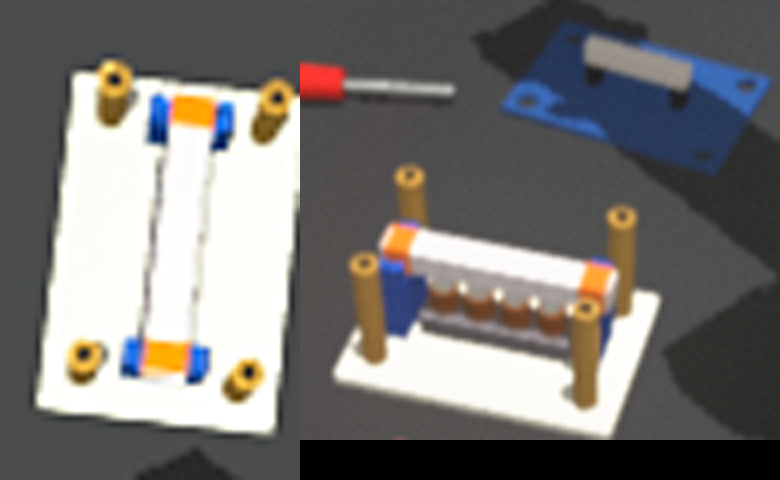

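Top view: the bar lies between the cheeks of both supports, with its ends at about (195,97) and (165,382) in the crop. The side view shows it flat. I'll check the centring numerically.

Run:
```python
from h import *
f=lambda p:(np.array(p)-2.5)/6+[300,150]
P=onplane("top",f([(115,74),(277,98),(85,356),(246,374)]),98);c=P.mean(0);print(P.round(1),c.round(1))
B=onplane("top",f([(195,96),(165,378)]),82);d=B[0]-B[1];print(B.round(1),B.mean(0).round(1),np.linalg.norm(d),np.degrees(np.arctan2(d[1],d[0])))
T=camera("top"); h=cv2.cvtColor(T,cv2.COLOR_RGB2HSV); m=((h[...,0]<22)&(h[...,1]>180)&(h[...,2]>215)).astype(np.uint8)
for b in blobs(m,(322,160,342,216),4): print(b[0],b[1],onplane("top",b[1],82).round(1))
q=max(blobs(mask(T,"blue"),(380,170,440,240)),key=lambda b:b[0]); print(rect("top",q[2],5))
```

```text
[[636.6  -8.8  98. ]
 [623.8 -93.8  98. ]
 [487.8   7.2  98. ]
 [478.3 -76.   98. ]] [556.6 -42.9  98. ]
[[628.4 -51.6  82. ]
 [477.9 -34.8  82. ]] [553.2 -43.2  82. ] 151.41565291650534 -6.394930719145136
28 [331.82142857 167.89285714] [[620.9 -50.8  82. ]]
28 [327.42857143 208.82142857] [[489.8 -35.9  82. ]]
4 [339.75 213.25] [[475.8 -74.6  82. ]]
(array([ 502.8, -314.2]), array([116.8, 177.5]), 74.6)
```

The bar is within about 1–3 mm of centre, at -6.5°, so step 1 is done. Now descend onto the grip rail. Fingers 60 open clear the 14 mm rail.

```bash
python3 -m crank '[[[-0.19,0.05,1],[0,0,0],60],[[0,0,1],[0,0,0],60],[[0,0,1],[0,0,0],60],[[0,0,1],[0,0,0],60],[[0,0,1],[0,0,0],60],[[0,0,1],[0,0,0],60],[[0,0,1],[0,0,0],60],[[0,0,0],[0,0,0],60],[[0,0,0],[0,0,0],60]]'
python3 - <<'E'
from h import *
togo([502.6,-314,14],164.4)
cv2.imwrite("pics/s7.png",cv2.resize(camera("side")[80:170,280:400],None,fx=5,fy=5)[...,::-1])
E
```

```text
time_s: 16.47
tool_pos: [503.3, -312.5, 74.0]
orientation: [-0.421, -3.111, -0.002]
force: [0.4, -1.0, -0.0]
width: 59.8
finger_force: 0.0
t 16.47 tcp [ 503.3 -312.5   74. ] yaw 164.58 tilt [0.003 0.001] w 59.8 F [ 0.4 -1.  -0. ] 0.0 q6 [-0.68  0.55 -0.28  0.75 -0.   -0.41]
shift [ 0.005 -0.087  3.001] turn z 0.002
```

View pics/s7.png

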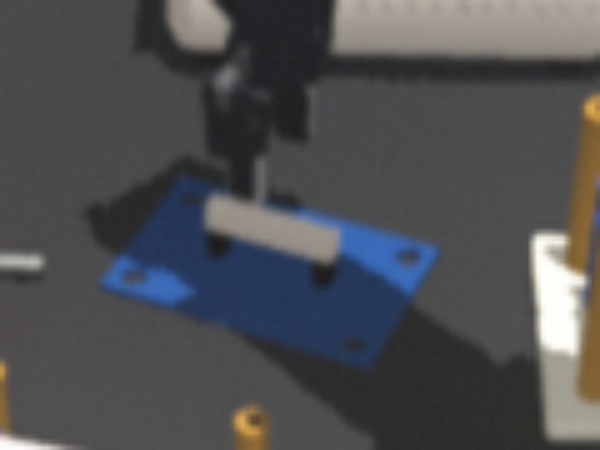

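The fingers straddle the rail: crop (255,190) against the rail centre at (272,228). Continue down and grip.

```bash
python3 -m crank '[[[0,-0.08,0.8],[0,0,0],60],[[0,0,0.8],[0,0,0],60],[[0,0,0.8],[0,0,0],60],[[0,0,0.5],[0,0,0],60],[[0,0,0],[0,0,0],60],[[0,0,0],[0,0,0],60]]' 60
python3 -m crank '[[[0,0,0],[0,0,0],40],[[0,0,0],[0,0,0],25],[[0,0,0],[0,0,0],15],[[0,0,0],[0,0,0],5],[[0,0,0],[0,0,0],5],[[0,0,0],[0,0,0],5],[[0,0,0],[0,0,0],5],[[0,0,0],[0,0,0],5],[[0,0,0],[0,0,0],5],[[0,0,0],[0,0,0],5]]' 100
```

```text
time_s: 17.02
tool_pos: [504.1, -315.2, 17.6]
orientation: [0.423, 3.113, -0.0]
force: [-0.7, -0.1, -0.7]
width: 59.8
finger_force: 0.0
time_s: 17.85
tool_pos: [504.3, -315.3, 18.0]
orientation: [0.423, 3.112, -0.001]
force: [0.1, 1.2, 5.6]
width: 12.0
finger_force: 98.2
```

```bash
python3 -m crank '[[[0,0,-0.2],[0,0,0],5],[[0,0,-0.5],[0,0,0],5],[[0,0,-0.8],[0,0,0],5],[[0,0,-1],[0,0,0],5],[[0,0,-1],[0,0,0],5],[[0,0,-1],[0,0,0],5],[[0,0,-1],[0,0,0],5],[[0,0,-1],[0,0,0],5],[[0,0,-0.8],[0,0,0],5],[[0,0,-0.5],[0,0,0],5],[[0,0,-0.2],[0,0,0],5],[[0,0,0],[0,0,0],5],[[0,0,0],[0,0,0],5]]'
python3 - <<'E'
from h import *
togo([556,-43,168],173.5)
T,S=camera("top"),camera("side")
A=np.hstack([cv2.resize(T[150:250,350:450],(400,400)),cv2.resize(S[60:160,290:390],(400,400))])
cv2.imwrite("pics/s8.png",A[...,::-1])
E
```

```text
time_s: 18.93
tool_pos: [503.2, -314.7, 176.1]
orientation: [-0.424, -3.112, -0.001]
force: [-0.2, 0.8, -4.8]
width: 11.8
finger_force: 97.7
t 18.93 tcp [ 503.2 -314.7  176.1] yaw 164.49 tilt [0.001 0.001] w 11.8 F [-0.2  0.8 -4.8] 97.7 q6 [-0.68  0.45 -0.16  0.97 -0.   -0.41]
shift [ 1.087 13.794  0.412] turn z -0.1001
```

View pics/s8.png

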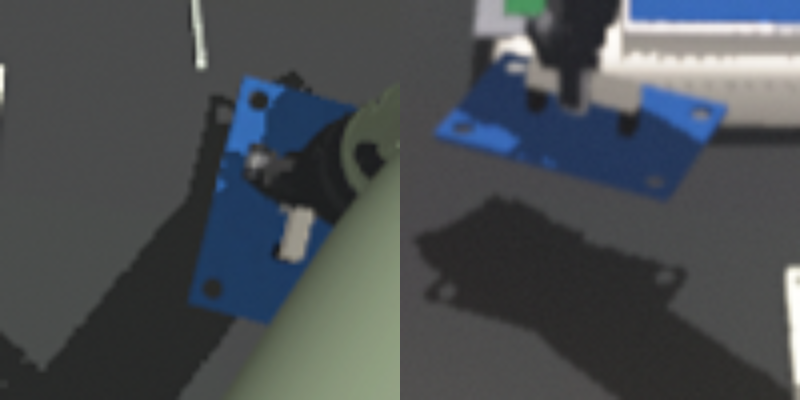

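The cover hangs level from the rail (side crop corners (435,133) to (725,105)). Carry it over the posts with its underside near 158 mm, clear of the 98 mm posts.

```bash
python3 -m crank '[[[0.03,0.3,0],[0,0,0],5],[[0.06,0.7,0],[0,0,0],5],[[0.08,0.95,0],[0,0,0],5],[[0.08,0.95,0],[0,0,0],5],[[0.08,0.95,0],[0,0,0],5],[[0.08,0.95,0],[0,0,0],5],[[0.08,0.95,0],[0,0,0],5],[[0.08,0.95,0],[0,0,0],5],[[0.08,0.95,0],[0,0,0],5],[[0.08,0.95,0],[0,0,0],5],[[0.08,0.95,0],[0,0,0],5],[[0.08,0.95,0],[0,0,0],5],[[0.08,0.95,0],[0,0,0],5],[[0.08,0.95,0],[0,0,-0.02],5],[[0.08,0.7,0],[0,0,-0.03],5],[[0.08,0.5,0],[0,0,-0.03],5],[[0.04,0.2,0],[0,0,-0.02],5],[[0,0,0],[0,0,0],5],[[0,0,0],[0,0,0],5],[[0,0,0],[0,0,0],5]]'
python3 - <<'E'
from h import *
togo([556,-43,155],173.5)
E
```

```text
time_s: 20.7
tool_pos: [551.5, -42.6, 176.8]
orientation: [-0.18, -3.136, 0.0]
force: [0.7, 0.0, -6.0]
width: 12.6
finger_force: 97.9
t 20.7 tcp [551.5 -42.6 176.8] yaw 173.44 tilt [ 0. -0.] w 12.6 F [ 0.7  0.  -6. ] 97.9 q6 [-0.21  0.37 -0.27  0.93 -0.   -0.1 ]
shift [-0.224  0.005  1.09 ] turn z -0.0007
```

```bash
python3 -m crank '[[[-0.15,-0.02,0.3],[0,0,0],5],[[-0.15,-0.02,0.6],[0,0,0],5],[[0,0,0.6],[0,0,0],5],[[0,0,0.4],[0,0,0],5],[[0,0,0],[0,0,0],5],[[0,0,0],[0,0,0],5],[[0,0,0],[0,0,0],5]]'
python3 - <<'E'
from h import *
togo([557.5,-44,131],173.5)
S=camera("side"); x0,y0=235,120
cv2.imwrite("pics/s9.png",cv2.resize(S[y0:y0+95,x0:x0+130],None,fx=6,fy=6,interpolation=cv2.INTER_CUBIC)[...,::-1])
E
```

```text
time_s: 21.28
tool_pos: [557.7, -44.0, 138.9]
orientation: [0.179, 3.136, 0.0]
force: [-0.1, 0.2, -4.2]
width: 12.1
finger_force: 97.8
t 21.28 tcp [557.7 -44.  138.9] yaw 173.48 tilt [-0.  0.] w 12.1 F [-0.1  0.2 -4.2] 97.8 q6 [-0.21  0.42 -0.3   0.85  0.   -0.1 ]
shift [ 0.012 -0.002  0.396] turn z -0.0003
```

View pics/s9.png

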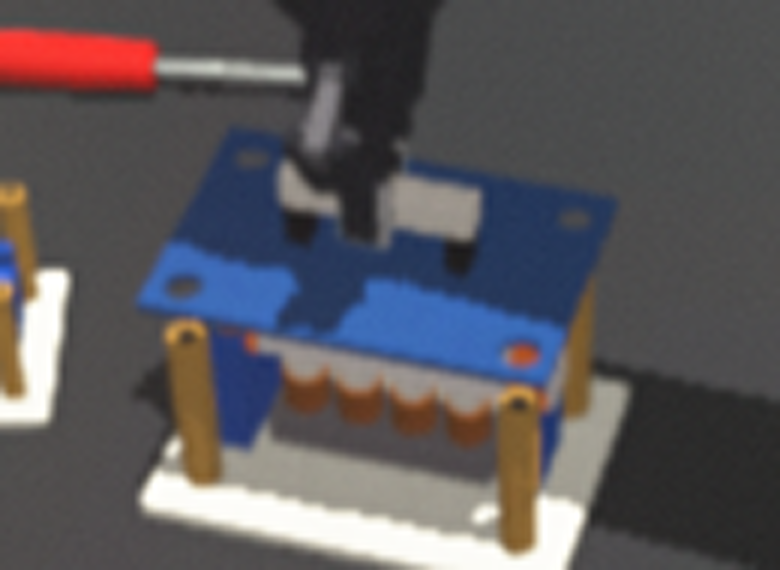

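Side view: plate holes at (252,157), (573,217), (184,285) and (522,354) in the crop. The front post tops show at (187,330) and (517,398). I'll compare both through the same camera.

Run:
```python
from h import *
g=lambda p:(np.array(p)-2.5)/6+[235,120]
f=lambda p:(np.array(p)-2.5)/6+[240,120]
H=onplane("side",g([(252,157),(573,217),(184,285),(522,354)]),124.5)
P=onplane("side",f([(225,203),(543,263),(156,334),(487,402)]),98)
print(H.round(1),H.mean(0).round(1)); print(P.round(1),P.mean(0).round(1)); print((H-P).round(1),(H-P).mean(0).round(1))
for Q in(H,P):
    d=Q[0]+Q[2]-Q[1]-Q[3]; print(np.degrees(np.arctan2(d[1],d[0])))
# refined: threshold dark holes is coarse; use plate outline too
S=camera("side"); b=max(blobs(mask(S,"blue"),(250,135,340,185)),key=lambda b:b[0])
for z in(123.5,):print(rect("side",b[2],z),b[0])
W=np.vstack([b[2] for b in blobs(mask(S,"white"),(255,175,342,220),8)])
```

```text
[[620.9 -93.4 124.5]
 [477.1 -77.4 124.5]
 [630.8 -10.  124.5]
 [485.2   7.6 124.5]] [553.5 -43.3 124.5]
[[621.4 -93.   98. ]
 [476.8 -77.2  98. ]
 [631.8  -7.7  98. ]
 [487.    9.4  98. ]] [554.2 -42.1  98. ]
[[-0.5 -0.4 26.5]
 [ 0.3 -0.3 26.5]
 [-0.9 -2.3 26.5]
 [-1.9 -1.8 26.5]] [-0.7 -1.2 26.5]
-6.630349997521519
-6.504138381928331
(array([555.2, -44.2]), array([115.9, 176.7]), 83.9) 1572
```

Errors are about 1 mm. Small correction, lower to about 15 mm above the posts, and settle.

```bash
python3 -m crank '[[[-0.02,0.05,0.1],[0,0,0],5],[[0,0,0.15],[0,0,0],5],[[0,0,0.1],[0,0,0],5],[[0,0,0],[0,0,0],5],[[0,0,0],[0,0,0],5],[[0,0,0],[0,0,0],5],[[0,0,0],[0,0,0],5],[[0,0,0],[0,0,0],5]]'
python3 - <<'E'
from h import *
togo([558,-43,131],173.5)
S=camera("side"); b=max(blobs(mask(S,"blue"),(250,135,340,190)),key=lambda b:b[0]); print(rect("side",b[2],116.5))
g=onplane("side",(proj("side",[[0,0,0]])),0)
h=cv2.cvtColor(S,cv2.COLOR_RGB2HSV); print(b[0], observe()["joint_velocities"].round(3))
E
```

```text
time_s: 22.05
tool_pos: [558.1, -42.9, 132.0]
orientation: [0.178, 3.136, -0.0]
force: [-0.7, 0.5, -4.1]
width: 12.3
finger_force: 97.8
t 22.05 tcp [558.1 -42.9 132. ] yaw 173.49 tilt [-0. -0.] w 12.3 F [-0.7  0.5 -4.1] 97.8 q6 [-0.21  0.43 -0.31  0.83 -0.   -0.09]
shift [ 0.006 -0.008  0.049] turn z -0.0001
(array([557.5, -21.5]), array([158.6, 176.7]), 84.2)
1686 [ 0.001  0.    -0.     0.001 -0.001 -0.   ]
```

```bash
python3 -c "
from bench import *
print(hand_in())"
```

```text
the job is handed in; nothing more can be done
None
```

I handed the job in at about 22 s, but the interface returned no verdict: the bar is released flat on both supports, centred to within about 3 mm, and the cover is gripped level about 16 mm above the posts, with its holes within about 2.5 mm of the threads at the last check (before a final 1 mm correction); the screwdriver, jar and vial were not touched.

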